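# Change the range module in a pressure calibrator

## Robot

A 6-joint arm with a two-finger parallel gripper is mounted at the origin on the work surface. World frame = base frame: x ahead of the robot, y to its left, z up, the work surface at z = 0. Lengths are in m, angles in rad, forces in N, time in s.
With the tool pointing down it reaches from about 0.35 to 0.975 m from the base axis. Payload 4.9 kg.
Tool frame: the origin (TCP) lies on the mounting face of the last link; the fingertips stand 173 mm ahead of it and the grasp point (between the pads) lies 155 mm ahead of it; z points along the fingers, y is the line along which they close (so a half turn about z gives the same grasp; the last joint's range is limited). The gripper opens to 85 mm and grips with 20 to 120 N. Pads are 22 mm wide; open, the fingers measure 114 mm over their backs; the gripper's body (76 mm by 85 mm) begins 54 mm behind the grasp point. The pads swing forward as they close: fully open they stand 13 mm farther back than shut.
Start: joints at [-1.377, 0.053, 1.613, -0, 1.476, -0.119], TCP at [0.192, -0.595, 0.405] pointing down, gripper open.
Joint ranges: [-3.01, 3.01], [-1.01, 2.22], [0.06, 2.58], [-1.02, 4.17], [0.09, 2.62], [-3.14, 3.14]. Speed limits (rad/s): [2.57, 2.57, 3.14, 3.14, 3.14, 3.14].

## Interface

Orientations are given as a rotation vector (axis times angle).
In Python, from station import monitor, eyes, finish_job gives the robot as it stands. The module is installed in compiled form; this text tells all that it offers.
- The arm moves only by the tool step_arm, never from a script. Its argument "commands" is a list of rows, each a list of 3 entries, a list of its own where there are three numbers: the opening in per cent of the stroke, from 0 (shut) to 100 (fully open), then the shift along the tool's x, y, z in mm, then the turn about the tool's z in degrees. In form: [[hand, [x, y, z], yaw], ...]. A call has 1 to 12 rows; each row is the pose to reach, as a shift and turn from the pose commanded when the call began, along the tool's axes at that moment; what a row does not reach only later rows make up. A row lasts 1/8 s, in which the tool goes at most 62.5 mm and 10.7 degrees, less where a joint would pass 70% of its speed; a pose out of reach is approached as far as the arm can. A call with a gripper value outside its range is refused whole. The fingers move at their own pace and stop on an object; "squeeze" is the grip in N (left out, the last holds). Time passes only in rows, so rows that repeat a pose let the fingers close. It gives the time, the measured TCP pose, the force, the opening and the grip force at its end, in the units of the state.
- monitor.get_obs(): the state, without advancing time (a new reading comes with each control period).
- eyes.get_image(name): name is "scene" or "top"; returns the picture (400x640x3 uint8, red, green, blue); there is no depth.
- eyes.camera_info(name): a dict with "camera_matrix" (3x3 intrinsics, pixels), "extrinsics" (4x4, takes a point from camera to world coordinates). Camera axes: x right, y down, z forward; pixel columns grow to the right and rows downward; lengths in m; the calibration is good to about 2 mm. A picture is of the moment at which its call begins. camera_info takes no time and is no camera call.
- finish_job(): hands the job in; it is judged then, once.
The state is a dict: "t": time; "q": joint angles; "dq": joint speeds; "effort": joint torques, N m; "tool_pos": TCP position; "tool_rot": TCP orientation; "contact_force": force on the tool from outside, world axes, zero at the start; "wrist_torque": the same for the moment, N m; "opening": finger opening in m; "grip_force": force on a finger pad.
Only numpy, scipy, OpenCV 4.12 (cv2) and the standard library are available. Lean on these libraries where they do the work, as an engineer would, in place of code of your own. Each camera call takes 0.05 s, during which the arm holds its last target. There are 200 camera calls.

## Task

The pressure calibrator on the bench still has the red range module in its bay, locked by a push-push catch, and the blue one is needed. Press the red module to release it and stand it in the empty middle pocket of the module rack; then put the blue module in the bay and press it down until the catch holds it. Press only as a thumb would, feeling for the end of the travel: never load the calibrator with more than 25 N, and leave the green module where it stands.

Things in the scene. Friction and masses are not known exactly. Their poses are not given: they have to be found in the camera images.
- red_mid (a point): The red module, at first latched in the bay of the calibrator. Range module: 40 mm wide (its y), 24 mm thick (x), 90 mm tall; aluminium, top third painted, flat top, 105 to 210 g. From 6 to 15 mm above its foot both narrow sides are notched 8 mm deep for the catch's jaws. Fits either way round. Point: its centre, 45 mm above its foot; z up.
- blue_mid (a point): The blue module, at first standing in one outer pocket of the rack. Same shape as the red one: 40 mm wide (its y), 24 mm thick (x), 90 mm tall; aluminium, top third painted, flat top, 105 to 210 g. From 6 to 15 mm above its foot both narrow sides are notched 8 mm deep for the catch's jaws. Fits either way round. Point: its centre, 45 mm above its foot; z up.
- green_mid (a point): The green module, standing in the other outer pocket of the rack, to be left alone. Same shape as the red one.
- bay: The calibrator: fixed grey bench instrument, 220 mm wide (its y), 220 mm deep (x), its black sloping front with display and keys towards -x, its flat deck 100 mm above the bench with the module bay in it. Origin: centre of its underside; z up. Two brass ports 18 mm tall stand at the rear corners of the deck, 81 mm behind the bay and 90 mm to either side.
- bay_mouth (a point): Centre of the mouth of the calibrator's vertical module bay, at deck level, 100 mm above the bench. z up; a module goes straight down with its 40 mm width along y. Opening 42 x 26 mm (1 mm play per side) with a 3 mm lead-in. A raised module (released, or not yet latched) stands on the sprung carriage inside with its foot 46 mm below the deck, its top 44 mm above.
- bay_catch (a point): Where the foot of a latched module rests: 68 mm below the deck (its top 22 mm above the deck), inside the bay on its axis. The carriage spring pushes up with 5 N when raised, 9 N at the bottom; it rises slowly, 22 mm, when released. While latched, jaws hold the module: it cannot be pulled out.
- carriage (a joint): Depth of the bay's sprung carriage: 0 raised, 0.022 m latched. The same press latches or releases: push the module's top down to the solid end stop, then let go. The stop is felt 6 to 17 mm below the latched level (never known beforehand: it differs from unit to unit and between latching and releasing); the catch switches only in the last 1.5 mm before the stop. A press that ends short springs back to where it was.
- rack: The module rack: fixed black block 56 mm deep (its x), 190 mm wide (y), 45 mm high, with three pockets in a row along y, 58 mm apart. Each is 46 mm wide (y), 30 mm (x), 33 mm deep with a 3 mm lead-in. Origin: centre of its underside; z up. A standing module's top is 57 mm above the rack's top; its 40 mm width lies along y.
- rack_empty (a point): Centre of the mouth of the rack's middle, empty pocket, level with the rack's top, 45 mm above the bench; the pocket's floor is 33 mm below. Axes as the rack.

How it is judged:
On the way, in this order (a step that is already met when the one before it is completed fails the run):
1. the catch has released the red module: it has risen at least 18 mm from its latched level (z of red_mid in the frame of bay_mouth above -0.005 m), for 0.1 s.
2. the red module stands upright in the middle pocket of the rack, let go (x of red_mid in the frame of rack_empty between -0.005 and 0.005 m and y of red_mid in the frame of rack_empty between -0.005 and 0.005 m and z of red_mid in the frame of rack_empty between 0.006 and 0.017 m and angle between red_mid's own z axis and vertical below 0.1 rad and contact force between the fingers and red below 0.2 N), for 0.2 s.
3. the blue module is held down by the catch in the bay, let go (x of blue_mid in the frame of bay_mouth between -0.003 and 0.003 m and y of blue_mid in the frame of bay_mouth between -0.003 and 0.003 m and z of blue_mid in the frame of bay_mouth between -0.027 and -0.019 m and contact force between the fingers and blue below 0.2 N), for 0.3 s.
At the end, for the whole second after the job is handed in: Red module upright on the floor of the rack's middle pocket (within 5 mm, tilt under 0.1 rad), blue module latched in the bay (within 3 mm sideways, top 18 to 26 mm above the deck), both let go and at rest, green module within 15 mm of its start (all of step 2 and all of step 3 and linear speed of each of red, blue below 0.02 m/s and distance of green_mid from where it was at the start of the episode below 0.015 m); the robot touches nothing.
It fails at once if a module or the gripper loads the calibrator with more than 25 N (contact force between any of red, blue, the fingers and bay above 25 N).
It fails at once if the green module is moved by more than 20 mm (distance of green_mid from where it was at the start of the episode above 0.02 m).
It also fails if it takes over 64 s, if anything falls off the work surface, if the arm or the gripper's body presses on something with over 40 N, if the wrist force passes 120 N, or if a joint passes its speed limit or range.

## Working session

There is one attempt and no reset: what is moved stays moved. The work goes in short steps, Python scripts to look and compute and a tool call to move; the robot and the scene stay as the last step left them, time stands still between calls to the robot, and variables do not carry over. Pictures are saved under pics/ and viewed, at most 10 in all, crops included, and the job is handed in when it is done.

Besides the shell and the picture viewer there is one more tool, called after "Call:" by a JSON object that holds its "method" and its "body". step_arm: Moves the arm, as the interface text tells. Its arguments: {"type":"object","properties":{"commands":{"type":"array"},"squeeze":{"type":"number"}},"required":["commands"]}

```bash
mkdir -p pics; python3 - <<'E'
from station import monitor, eyes
import cv2
for n in("scene","top"):
    cv2.imwrite(f"pics/{n}0.png",eyes.get_image(n)[:,:,::-1]); i=eyes.camera_info(n); print(n,i["camera_matrix"],i["extrinsics"])
print(monitor.get_obs())
E
```

```text
scene [[412.62141175   0.         315.27959311]
 [  0.         412.62141175 205.67962609]
 [  0.           0.           1.        ]] [[-7.28055672e-01  5.66141332e-01 -3.86547450e-01  8.42631360e-01]
 [ 6.85517668e-01  6.01832580e-01 -4.09710962e-01  3.51339113e-01]
 [ 6.82538840e-04 -5.63277496e-01 -8.26267509e-01  7.73406974e-01]
 [ 0.00000000e+00  0.00000000e+00  0.00000000e+00  1.00000000e+00]]
top [[513.26031045   0.         323.25572412]
 [  0.         513.26031045 194.38259212]
 [  0.           0.           1.        ]] [[ 0.01480573 -0.99840408  0.05449847  0.48650201]
 [-0.99942396 -0.01311221  0.03130214  0.00442544]
 [-0.03053759 -0.05493052 -0.99802309  1.03129229]
 [ 0.          0.          0.          1.        ]]
{'t': 0.1, 'q': array([-1.37699495e+00,  5.33222304e-02,  1.61418482e+00, -3.14175325e-05,
        1.47599883e+00, -1.18992912e-01]), 'dq': array([-0.00208544, -0.00212989, -0.00376072,  0.00111106, -0.0012845 ,
        0.00096474]), 'effort': array([ 6.74830244e-04, -3.94902706e+01, -3.71362174e+01,  9.58976898e-08,
        3.91581387e-03,  9.20476026e-06]), 'tool_pos': array([ 0.19227772, -0.5944294 ,  0.40354938]), 'tool_rot': array([-3.10136100e+00, -4.89042585e-01,  1.61375829e-04]), 'contact_force': array([0.26525513, 0.16828955, 0.2407264 ]), 'wrist_torque': array([ 0.00305512, -0.00637842, -0.00725281]), 'grip_force': 0.0, 'opening': 0.08557954095348387}
```

View pics/top0.png

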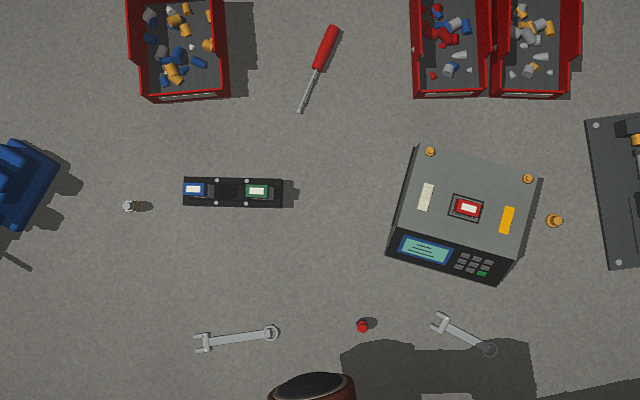

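View pics/scene0.png

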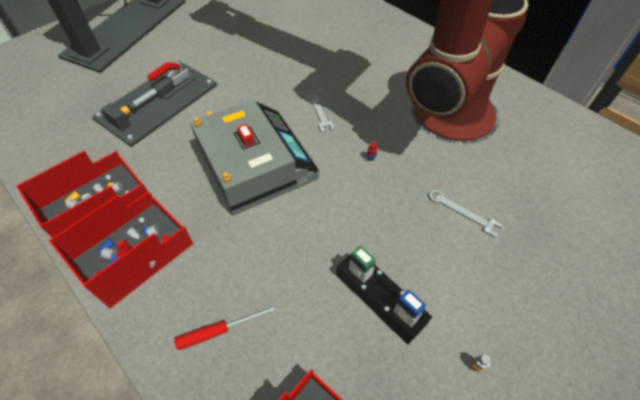

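The top view shows the rack at about (183–283, 177–208) with blue at the left end (194,189) and green at (258,191). The calibrator is at about (465,210), with red in the bay at (467,208). I'll enlarge both to read the pixels more closely.

```bash
python3 - <<'E'
import cv2,numpy as np
a=cv2.imread("pics/top0.png")
def crop(x,y,w,h,s):
    return cv2.resize(a[y:y+h,x:x+w],None,fx=s,fy=s,interpolation=cv2.INTER_CUBIC)
c=crop(175,165,130,50,6)   # 780x300
d=crop(440,180,60,50,5)    
e=crop(385,140,160,100,3)
out=np.zeros((600,800,3),np.uint8); out[:300,:780]=c; out[300:550,:300]=d; out[300:600,310:790]=e
cv2.imwrite("pics/crop1.png",out)
E
```

```text
(no output)
```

View pics/crop1.png

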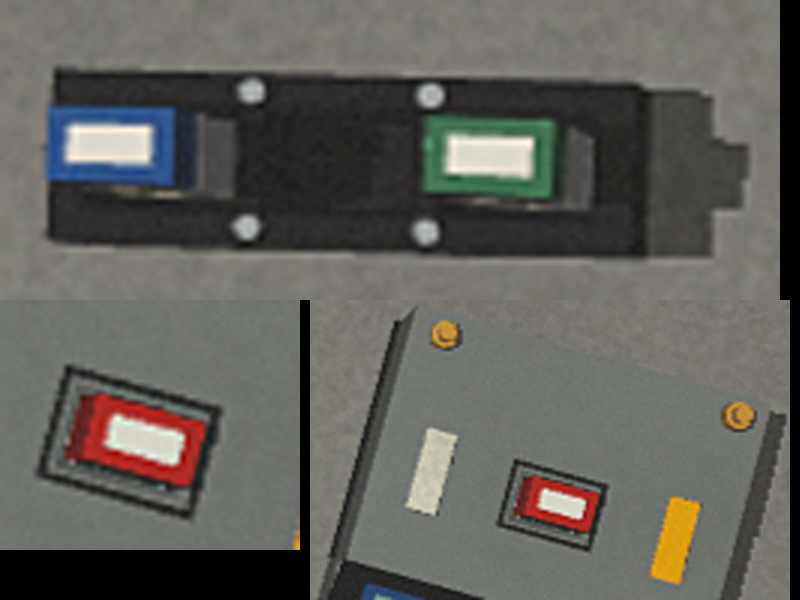

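Enlarged, the rack screws are at (251,91), (430,96), (247,227) and (426,231) in the crop. The blue top is centred at (111,146), green at (489,157), the bay frame at (131,442), and the ports at (445,335) and (738,416).

```bash
cat > h.py <<'E'
import numpy as np
from station import monitor, eyes
from scipy.spatial.transform import Rotation as R
def px2w(u,v,z,n="top"):
    i=eyes.camera_info(n);K=i["camera_matrix"];T=i["extrinsics"]
    d=T[:3,:3]@np.linalg.solve(K,[u,v,1]);o=T[:3,3];return o+d*(z-o[2])/d[2]
def w2px(p,n="top"):
    i=eyes.camera_info(n);K=i["camera_matrix"];T=i["extrinsics"]
    c=K@(T[:3,:3].T@(np.array(p)-T[:3,3]));return c[:2]/c[2]
def plan(x,y,yaw,tz=None):
    "shift (mm, tool axes) and turn (deg) to bring tcp to x,y with tool y axis along world yaw"
    o=monitor.get_obs();M=R.from_rotvec(o["tool_rot"]).as_matrix();p=o["tool_pos"]
    d=np.array([x,y,p[2] if tz is None else tz])-p
    s=M.T@d*1000
    a=np.arctan2(M[1,1],M[0,1]);da=(yaw-a+np.pi/2)%np.pi-np.pi/2
    return s.round(1), np.degrees(-da).round(2), p.round(4), M.round(4).tolist()
E
python3 - <<'E'
from h import *
f=lambda p,ox,oy,s,z,cx,cy:px2w(cx+(p[0]-ox+.5)/s-.5,cy+(p[1]-oy+.5)/s-.5,z)
r=lambda p,z:f(p,0,0,6,z,175,165)
b=lambda p,z:f(p,0,300,5,z,440,180)
e=lambda p,z:f(p,310,300,3,z,385,140)
S=[r(p,.045) for p in[(251,91),(430,96),(247,227),(426,231)]]
rc=np.mean(S,0);ry=np.mean([S[0]-S[1],S[2]-S[3]],0);ra=np.arctan2(ry[1],ry[0])
print("rack",rc,"ang y",np.degrees(ra),np.linalg.norm(ry))
bl=r((111,146.5),.102);gr=r((489.5,157),.102);print("blue",bl,"green",gr,"mid",(bl+gr)/2,np.linalg.norm(bl-gr),np.degrees(np.arctan2(*(bl-gr)[1::-1])))
F=[b(p,.1) for p in[(70,367),(221,408),(192,518),(40,476)]];bc=np.mean(F,0)
v=(F[0]-F[1]+F[3]-F[2])/2;print("bay",bc,np.degrees(np.arctan2(v[1],v[0])),np.linalg.norm(v))
P=[e(p,.118) for p in[(445,335),(738,416)]];v=P[0]-P[1];a=np.arctan2(v[1],v[0]);m=(P[0]+P[1])/2
print("ports",np.linalg.norm(v),np.degrees(a), "bay from ports",m[:2]-.081*np.array([np.sin(a),-np.cos(a)]))
print("red top",b((145,441),.122))
print("plan over bay",plan(bc[0],bc[1],a))
E
```

```text
rack [0.5437104  0.21420941 0.045     ] ang y 89.30825502431031 0.05816017885158413
blue [0.5439794  0.27194706 0.102     ] green [0.54226966 0.15596316 0.102     ] mid [0.54312453 0.21395511 0.102     ] 0.11599650117430027 89.15545405514189
bay [ 0.51611801 -0.22330531  0.1       ] 75.30462387350364 0.055929888598617104
ports 0.17757511200874002 74.94401933086232 bay from ports [ 0.5143073  -0.21995938]
red top [ 0.51589874 -0.22292409  0.122     ]
plan over bay (array([ 422.3, -253.5,    0.6]), np.float64(32.98), array([ 0.1923, -0.5944,  0.4035]), [[0.9515, 0.3077, -0.0004], [0.3077, -0.9515, 0.0019], [0.0002, -0.0019, -1.0]])
```

```bash
python3 - <<'E'
from h import *
print(plan(.5155,-.2228,np.radians(-15)))
E
```

```text
(array([ 421.9, -254.1,    0.6]), np.float64(-57.08), array([ 0.1923, -0.5944,  0.4035]), [[0.9515, 0.3077, -0.0004], [0.3077, -0.9515, 0.0019], [0.0002, -0.0019, -1.0]])
```

Call:
{"method": "step_arm", "body": {"commands": [[0,[42,-25,0],-6],[0,[84,-51,0],-12],[0,[127,-76,0],-18],[0,[169,-102,0],-24],[0,[211,-127,0],-30],[0,[253,-152,0],-36],[0,[295,-178,0],-42],[0,[338,-203,0],-48],[0,[380,-229,0],-54],[0,[422,-254,0],-57],[0,[422,-254,0],-57],[0,[422,-254,0],-57]], "squeeze": 30}}

```text
t: 1.6
tool_pos: [0.5155, -0.2232, 0.4042]
tool_rot: [-2.493, -1.91, 0.001]
contact_force: [-0.5, 0.1, 0.5]
opening: 0.0
grip_force: 0.0
```

```bash
python3 - <<'E'
from h import *
import cv2
print(plan(.5155,-.2228,np.radians(-15),.305)); o=monitor.get_obs();print(o["t"],o["contact_force"],o["opening"])
a=eyes.get_image("scene");cv2.imwrite("pics/s1.png",cv2.resize(a[70:220,160:360,::-1],None,fx=4,fy=4,interpolation=cv2.INTER_CUBIC))
E
```

```text
(array([ 0.4,  0. , 99.2]), np.float64(-0.08), array([ 0.5155, -0.2232,  0.4042]), [[0.2601, 0.9656, -0.0011], [0.9656, -0.2601, 0.0001], [-0.0002, -0.001, -1.0]])
1.6 [-0.48537258  0.08613351  0.45173622] 4.83006803543862e-05
```

View pics/s1.png

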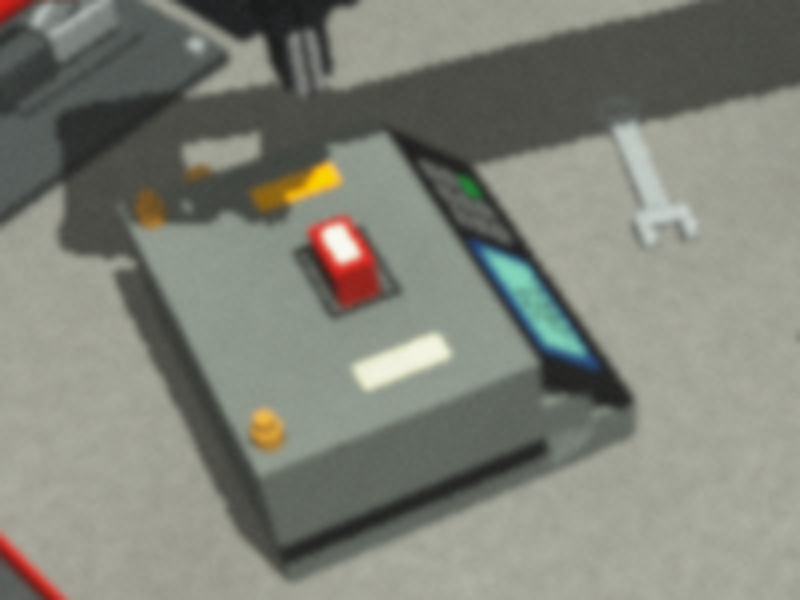

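The scene crop shows red in its bay, with the top at (343,242) and the mouth diagonal from (293,250) to (400,292). The closed fingers hang above it. I'll descend now.

Call:
{"method": "step_arm", "body": {"commands": [[0,[0,0,40],0],[0,[0,0,80],0],[0,[0,0,99],0],[0,[0,0,99],0],[0,[0,0,99],0]]}}

```text
t: 2.28
tool_pos: [0.5161, -0.2238, 0.3076]
tool_rot: [2.492, 1.908, 0.002]
contact_force: [0.4, -0.5, 0.1]
opening: -0.0002
grip_force: 0.0
```

```bash
python3 - <<'E'
from h import *
print(px2w(160+86.6,70+67.75,.1,"scene"))
print(plan(.5155,-.2228,np.radians(-15),.305))
E
```

```text
[ 0.51350617 -0.220406    0.1       ]
(array([ 0.8, -0.9,  2.6]), np.float64(-0.11), array([ 0.5161, -0.2238,  0.3076]), [[0.2608, 0.9654, 0.0025], [0.9654, -0.2607, -0.0015], [-0.0008, 0.0028, -1.0]])
```

Call:
{"method": "step_arm", "body": {"commands": [[0,[1,-1,6],0],[0,[1,-1,9],0],[0,[1,-1,11],0],[0,[1,-1,12],0],[0,[1,-1,13],0],[0,[1,-1,14],0],[0,[1,-1,15],0],[0,[1,-1,15],0]]}}

```text
t: 3.28
tool_pos: [0.5154, -0.2221, 0.2919]
tool_rot: [2.492, 1.91, 0.001]
contact_force: [-1.4, 0.3, 5.1]
opening: 0.0003
grip_force: 2.6
```

Call:
{"method": "step_arm", "body": {"commands": [[0,[0,0,1],0],[0,[0,0,2],0],[0,[0,0,2],0]]}}

```text
t: 3.65
tool_pos: [0.5154, -0.222, 0.29]
tool_rot: [2.492, 1.91, 0.001]
contact_force: [-0.6, 0.8, 6.9]
opening: 0.0
grip_force: 2.7
```

Call:
{"method": "step_arm", "body": {"commands": [[0,[0,0,0.5],0],[0,[0,0,1],0],[0,[0,0,1],0]]}}

```text
t: 4.03
tool_pos: [0.5155, -0.2221, 0.2891]
tool_rot: [2.492, 1.91, 0.001]
contact_force: [-0.3, 0.3, 5.1]
opening: -0.0001
grip_force: 2.8
```

Call:
{"method": "step_arm", "body": {"commands": [[0,[0,0,0.5],0],[0,[0,0,1],0],[0,[0,0,1],0]]}}

```text
t: 4.4
tool_pos: [0.5155, -0.2221, 0.2881]
tool_rot: [2.492, 1.91, 0.001]
contact_force: [-1.4, 0.0, 5.5]
opening: -0.0
grip_force: 2.8
```

Call:
{"method": "step_arm", "body": {"commands": [[0,[0,0,0.4],0],[0,[0,0,0.8],0],[0,[0,0,0.8],0]]}}

```text
t: 4.78
tool_pos: [0.5155, -0.2221, 0.2874]
tool_rot: [2.492, 1.91, 0.001]
contact_force: [-0.8, 1.2, 5.8]
opening: 0.0002
grip_force: 2.9
```

Call:
{"method": "step_arm", "body": {"commands": [[0,[0,0,0.4],0],[0,[0,0,0.8],0],[0,[0,0,0.8],0]]}}

```text
t: 5.15
tool_pos: [0.5156, -0.2221, 0.2871]
tool_rot: [2.492, 1.91, 0.002]
contact_force: [-1.2, 1.6, 7.8]
opening: 0.0001
grip_force: 3.8
```

Call:
{"method": "step_arm", "body": {"commands": [[0,[0,0,0.4],0],[0,[0,0,0.8],0],[0,[0,0,0.8],0]]}}

```text
t: 5.52
tool_pos: [0.5157, -0.2222, 0.2869]
tool_rot: [2.492, 1.91, 0.002]
contact_force: [-3.0, 1.7, 10.5]
opening: 0.0
grip_force: 5.2
```

The end stop is solid: force is rising with no further travel. Letting go.

Call:
{"method": "step_arm", "body": {"commands": [[0,[0,0,-3],0],[0,[0,0,-10],0],[0,[0,0,-30],0],[60,[0,0,-60],0],[100,[0,0,-90],0],[100,[0,0,-90],0],[100,[0,0,-90],0],[100,[0,0,-90],0]]}}

```text
t: 6.52
tool_pos: [0.5146, -0.2217, 0.3726]
tool_rot: [-2.492, -1.909, 0.002]
contact_force: [1.4, -0.1, -0.2]
opening: 0.0855
grip_force: 0.0
```

```bash
python3 - <<'E'
from h import *
import cv2
print(plan(.515,-.2218,np.radians(-15),.129+.155)); o=monitor.get_obs();print(o["t"],o["contact_force"],o["opening"])
a=eyes.get_image("scene");b=eyes.get_image("top")
c=cv2.resize(a[85:185,190:290,::-1],None,fx=4,fy=4,interpolation=cv2.INTER_CUBIC)
d=cv2.resize(b[160:260,420:520,::-1],None,fx=4,fy=4,interpolation=cv2.INTER_CUBIC)
cv2.imwrite("pics/s2.png",np.hstack([c,d]))
E
```

```text
(array([-0.1,  0.7, 88.6]), np.float64(-0.08), array([ 0.5146, -0.2217,  0.3726]), [[0.2601, 0.9656, -0.0025], [0.9656, -0.2601, 0.0015], [0.0008, -0.0028, -1.0]])
6.525 [ 1.44466625 -0.05322407 -0.2075415 ] 0.08550961716293765
```

View pics/s2.png

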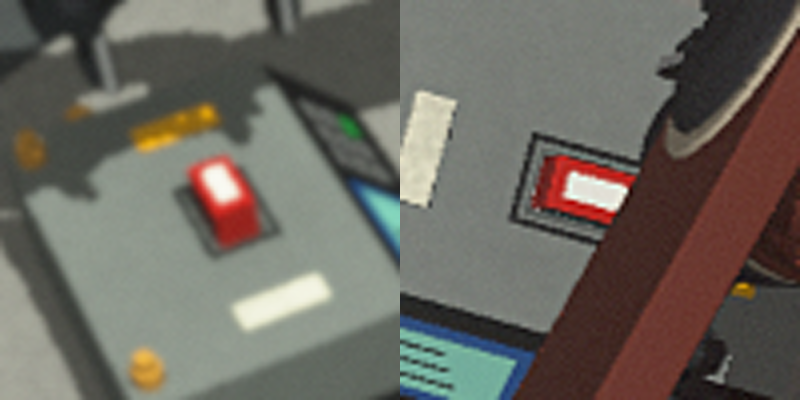

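Red's top in the scene view is at (245,131), nearly unchanged so far. I'll give it time and check against the projected heights.

Call:
{"method": "step_arm", "body": {"commands": [[100,[0,0,0],0],[100,[0,0,0],0],[100,[0,0,0],0],[100,[0,0,0],0],[100,[0,0,0],0],[100,[0,0,0],0],[100,[0,0,0],0],[100,[0,0,0],0]]}}

```text
t: 7.62
tool_pos: [0.515, -0.2219, 0.3743]
tool_rot: [2.494, 1.911, -0.0]
contact_force: [0.1, -0.4, -0.0]
opening: 0.0855
grip_force: 0.0
```

```bash
python3 - <<'E'
from h import *
import cv2
a=eyes.get_image("scene");np.save("s3.npy",a)
def white(a):
    s=a[100:160,220:275].astype(int)
    m=((s.min(2)>185)).astype(np.uint8)
    n,l,st,c=cv2.connectedComponentsWithStats(m)
    return [(st[i,4],c[i]+[220,100]) for i in range(1,n) if st[i,4]>5]
print(white(a),white(cv2.imread("pics/scene0.png")[:,:,::-1]))
for z in(.114,.122,.144):print(z,w2px([.515,-.222,z],"scene"))
E
```

```text
[(np.int32(44), array([244.61363636, 130.45454545])), (np.int32(71), array([264.32394366, 157.21126761]))] [(np.int32(42), array([244.57142857, 130.28571429])), (np.int32(64), array([264.46875 , 157.265625]))]
0.114 [244.74101714 133.24709196]
0.122 [244.22531958 130.64852391]
0.144 [242.76727685 123.3015369 ]
```

Red is still latched, since the white label is where it started. The resistance I felt came before the real end of travel, so I'll press again and feel further.

Call:
{"method": "step_arm", "body": {"commands": [[0,[0,0,20],0],[0,[0,0,40],0],[0,[0,0,60],0],[0,[0,0,72],0],[0,[0,0,77],0],[0,[0,0,80],0],[0,[0,0,82],0],[0,[0,0,84],0],[0,[0,0,86],0],[0,[0,0,87],0],[0,[0,0,88],0],[0,[0,0,88],0]]}}

```text
t: 9.18
tool_pos: [0.5153, -0.2221, 0.2889]
tool_rot: [2.493, 1.91, -0.0]
contact_force: [-5.0, 2.6, 8.2]
opening: -0.0
grip_force: 4.4
```

Call:
{"method": "step_arm", "body": {"commands": [[0,[0,-0.5,0.4],0],[0,[0,-1,0.8],0],[0,[0,-1,0.8],0]]}}

```text
t: 9.55
tool_pos: [0.5148, -0.2219, 0.2881]
tool_rot: [2.491, 1.909, 0.002]
contact_force: [-1.8, 0.7, 6.2]
opening: -0.0001
grip_force: 3.1
```

Call:
{"method": "step_arm", "body": {"commands": [[0,[0,-0.2,0.4],0],[0,[0,-0.4,0.8],0],[0,[0,-0.4,0.8],0]]}}

```text
t: 9.93
tool_pos: [0.5145, -0.2219, 0.2874]
tool_rot: [2.491, 1.909, 0.003]
contact_force: [-0.3, 1.3, 6.1]
opening: 0.0001
grip_force: 2.9
```

Call:
{"method": "step_arm", "body": {"commands": [[0,[0,0,0.4],0],[0,[0,0,0.8],0],[0,[0,0,0.8],0]]}}

```text
t: 10.3
tool_pos: [0.5146, -0.2219, 0.2871]
tool_rot: [2.491, 1.909, 0.003]
contact_force: [-1.4, 1.6, 8.2]
opening: 0.0002
grip_force: 4.0
```

Call:
{"method": "step_arm", "body": {"commands": [[0,[0,0,0.5],0],[0,[0,0,1],0],[0,[0,0,1],0]]}}

```text
t: 10.68
tool_pos: [0.5146, -0.222, 0.2868]
tool_rot: [2.491, 1.909, 0.003]
contact_force: [-4.4, 2.8, 12.4]
opening: -0.0001
grip_force: 5.8
```

Call:
{"method": "step_arm", "body": {"commands": [[0,[-0.2,-0.4,0.4],0],[0,[-0.2,-0.8,0.8],0],[0,[-0.2,-0.8,0.8],0]]}}

```text
t: 11.05
tool_pos: [0.5138, -0.2219, 0.285]
tool_rot: [2.491, 1.908, 0.004]
contact_force: [-0.6, 1.7, 6.3]
opening: -0.0003
grip_force: 3.2
```

It broke through, so that was a jam or friction point. I'll carry on down.

Call:
{"method": "step_arm", "body": {"commands": [[0,[0,-0.1,0.4],0],[0,[0,-0.2,0.8],0],[0,[0,-0.2,0.8],0]]}}

```text
t: 11.42
tool_pos: [0.5137, -0.2218, 0.2843]
tool_rot: [2.49, 1.908, 0.004]
contact_force: [-0.3, 1.4, 7.4]
opening: -0.0001
grip_force: 3.3
```

Call:
{"method": "step_arm", "body": {"commands": [[0,[0,-0.1,0.4],0],[0,[0,-0.2,0.8],0],[0,[0,-0.2,0.8],0]]}}

```text
t: 11.8
tool_pos: [0.5137, -0.2219, 0.2841]
tool_rot: [2.49, 1.908, 0.004]
contact_force: [0.1, 2.8, 8.1]
opening: 0.0002
grip_force: 4.3
```

Call:
{"method": "step_arm", "body": {"commands": [[0,[0.2,0,0.4],0],[0,[0.4,0,0.8],0],[0,[0.4,0,0.8],0]]}}

```text
t: 12.18
tool_pos: [0.514, -0.2217, 0.284]
tool_rot: [2.489, 1.907, 0.005]
contact_force: [-2.3, 1.5, 10.5]
opening: -0.0001
grip_force: 5.2
```

Call:
{"method": "step_arm", "body": {"commands": [[0,[0.1,-0.4,0.5],0],[0,[0.2,-0.6,1],0],[0,[0.2,-0.6,1],0]]}}

```text
t: 12.55
tool_pos: [0.5137, -0.2215, 0.2837]
tool_rot: [2.488, 1.906, 0.005]
contact_force: [-2.2, 1.4, 12.9]
opening: -0.0001
grip_force: 6.4
```

Call:
{"method": "step_arm", "body": {"commands": [[0,[0.1,-0.4,0.5],0],[0,[0.2,-0.6,1],0],[0,[0.2,-0.6,1],0]]}}

```text
t: 12.92
tool_pos: [0.5134, -0.2213, 0.2834]
tool_rot: [2.487, 1.906, 0.006]
contact_force: [-2.2, 0.7, 15.3]
opening: 0.0002
grip_force: 7.5
```

Call:
{"method": "step_arm", "body": {"commands": [[0,[0,-0.4,0.5],0],[0,[0,-0.5,0.9],0],[0,[0,-0.5,0.9],0]]}}

```text
t: 13.3
tool_pos: [0.5132, -0.2213, 0.2833]
tool_rot: [2.486, 1.905, 0.007]
contact_force: [-1.6, 2.0, 17.4]
opening: 0.0004
grip_force: 8.6
```

Stop held at 17 N. Letting go with a slow lift, then a look.

Call:
{"method": "step_arm", "body": {"commands": [[0,[0,0.5,-2],0],[0,[0,1,-5],0],[0,[0,2,-15],0],[0,[0,3,-35],0],[60,[0,3,-65],0],[100,[0,3,-95],0],[100,[0,3,-95],0],[100,[0,3,-95],0],[100,[0,3,-95],0],[100,[0,3,-95],0]]}}

```text
t: 14.55
tool_pos: [0.5136, -0.2209, 0.3705]
tool_rot: [-2.492, -1.909, 0.001]
contact_force: [0.6, 0.6, -0.4]
opening: 0.0852
grip_force: 0.0
```

```bash
cat >> h.py <<'E'
import cv2
def white(a):
    s=a[100:160,220:275].astype(int)
    m=((s.min(2)>185)).astype(np.uint8)
    n,l,st,c=cv2.connectedComponentsWithStats(m)
    return [(int(st[i,4]),(c[i]+[220,100]).round(1)) for i in range(1,n) if st[i,4]>5]
E
python3 - <<'E'
from h import *
print(white(eyes.get_image("scene")))
print(plan(.515,-.2218,np.radians(-15),.129+.155)); print(monitor.get_obs()["t"])
E
```

```text
[(46, array([243.4, 123.3])), (71, array([264.3, 157.2]))]
(array([-0.6,  1.6, 86.7]), np.float64(-0.08), array([ 0.5137, -0.2209,  0.3707]), [[0.2601, 0.9656, -0.0016], [0.9656, -0.2601, 0.0009], [0.0005, -0.0017, -1.0]])
14.6
```

Red has risen: its label is at (243,123), which matches a top height of 0.144 m. Grasping now.

Call:
{"method": "step_arm", "body": {"commands": [[100,[-0.6,1.2,30],0],[100,[-0.6,1.2,60],0],[100,[-0.6,1.2,80],0],[100,[-0.6,1.2,87],0],[60,[-0.6,1.2,87],0],[40,[-0.6,1.2,87],0],[20,[-0.6,1.2,87],0],[0,[-0.6,1.2,87],0],[0,[-0.6,1.2,87],0],[0,[-0.6,1.2,87],0]], "squeeze": 40}}

```text
t: 15.85
tool_pos: [0.5152, -0.222, 0.2855]
tool_rot: [2.492, 1.91, 0.001]
contact_force: [-0.1, 0.4, 2.7]
opening: 0.0232
grip_force: 45.3
```

Call:
{"method": "step_arm", "body": {"commands": [[0,[0,0,-5],0],[0,[0,0,-15],0],[0,[0,0,-30],0],[0,[0,0,-50],0],[0,[0,0,-80],0],[0,[0,0,-120],0],[0,[0,0,-120],0],[0,[0,0,-120],0]]}}

```text
t: 16.85
tool_pos: [0.5147, -0.2217, 0.4049]
tool_rot: [-2.494, -1.911, 0.0]
contact_force: [0.1, 0.7, -0.7]
opening: 0.0238
grip_force: 44.8
```

```bash
python3 - <<'E'
from h import *
print(plan(.5435,.2141,np.radians(-.8))); o=monitor.get_obs();print(o["t"],o["contact_force"],o["q"].round(2))
E
```

```text
(array([428.3, -85.5,   0. ]), np.float64(-14.28), array([ 0.5147, -0.2217,  0.4049]), [[0.2601, 0.9656, -0.0002], [0.9656, -0.2601, 0.0], [-0.0, -0.0002, -1.0]])
16.85 [ 0.14444662  0.69130167 -0.7293459 ] [-0.54 -0.1   1.76 -0.    1.48 -0.28]
```

Call:
{"method": "step_arm", "body": {"commands": [[0,[30,-6,0],-1.4],[0,[75,-15,0],-3],[0,[123,-25,0],-5],[0,[171,-34,0],-6.5],[0,[219,-44,0],-8],[0,[267,-53,0],-9.5],[0,[315,-63,0],-11],[0,[360,-72,0],-12.5],[0,[400,-80,0],-13.5],[0,[428.3,-85.5,0],-14.3],[0,[428.3,-85.5,0],-14.3],[0,[428.3,-85.5,0],-14.3]]}}

```text
t: 18.35
tool_pos: [0.5435, 0.2135, 0.4033]
tool_rot: [-2.236, -2.205, 0.004]
contact_force: [-0.3, -0.3, -1.9]
opening: 0.023
grip_force: 44.6
```

```bash
python3 - <<'E'
from h import *
print(plan(.5435,.2141,np.radians(-.8))); o=monitor.get_obs();print(o["t"],o["contact_force"],o["q"].round(2))
a=eyes.get_image("scene")
cv2.imwrite("pics/s4.png",cv2.resize(a[195:345,310:450,::-1],None,fx=4,fy=4,interpolation=cv2.INTER_CUBIC))
E
```

```text
(array([ 0.6,  0. , -0. ]), np.float64(0.01), array([0.5435, 0.2135, 0.4033]), [[0.0138, 0.9999, -0.0026], [0.9999, -0.0138, -0.0011], [-0.0012, -0.0026, -1.0]])
18.35 [-0.30230055 -0.2874338  -1.90409011] [ 0.25 -0.04  1.71 -0.    1.48  0.26]
```

View pics/s4.png

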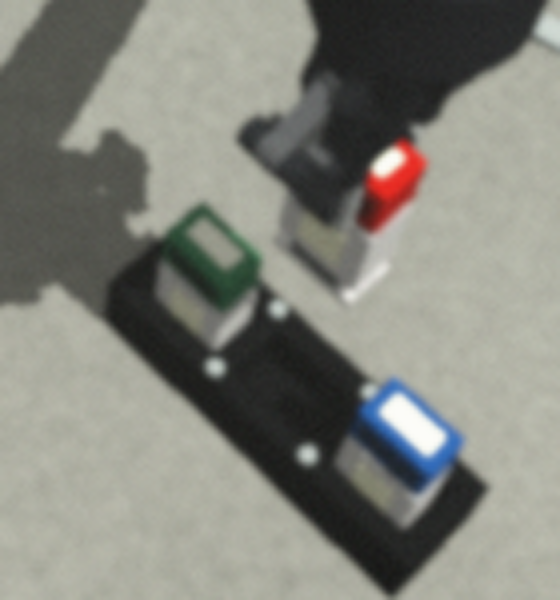

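The scene crop shows red in the gripper above the rack. The empty pocket lies between the screws at about (290,385), with green and blue either side. Lowering in.

Call:
{"method": "step_arm", "body": {"commands": [[0,[0.5,0,40],0],[0,[0.5,0,80],0],[0,[0.5,0,110],0],[0,[0.5,0,120],0],[0,[0.5,0,125],0],[0,[0.5,0,130],0],[0,[0.5,0,135],0],[0,[0.5,0,140],0],[0,[0.5,0,140],0]]}}

```text
t: 19.52
tool_pos: [0.5436, 0.2144, 0.2644]
tool_rot: [2.236, 2.206, -0.0]
contact_force: [0.0, 0.3, -1.2]
opening: 0.0235
grip_force: 44.6
```

Call:
{"method": "step_arm", "body": {"commands": [[0,[0,0,6],0],[0,[0,0,12],0],[0,[0,0,16],0],[0,[0,0,19],0],[0,[0,0,20],0],[0,[0,0,20],0]]}}

```text
t: 20.27
tool_pos: [0.5438, 0.2144, 0.2449]
tool_rot: [2.236, 2.206, 0.0]
contact_force: [0.3, 0.1, -1.6]
opening: 0.0231
grip_force: 44.7
```

Call:
{"method": "step_arm", "body": {"commands": [[0,[0,0,1],0],[30,[0,0,1],0],[45,[0,0,1],0],[70,[0,0,1],0],[100,[0,0,1],0],[100,[0,0,-15],0],[100,[0,0,-40],0],[100,[0,0,-70],0],[100,[25,0,-70],0],[100,[57.5,0,-70],0],[100,[57.5,0,-70],0],[100,[57.5,0,-70],0]]}}

```text
t: 21.78
tool_pos: [0.5446, 0.2717, 0.3155]
tool_rot: [2.236, 2.206, 0.0]
contact_force: [0.3, -0.5, -0.0]
opening: 0.0853
grip_force: 0.0
```

```bash
python3 - <<'E'
from h import *
print(plan(.5440,.2720,np.radians(-.8),.242)); o=monitor.get_obs();print(o["t"],o["contact_force"])
a=eyes.get_image("scene");b=eyes.get_image("top")
c=cv2.resize(a[195:345,310:450,::-1],None,fx=3.5,fy=3.5,interpolation=cv2.INTER_CUBIC)[:400]
d=cv2.resize(b[160:220,175:275,::-1],None,fx=3,fy=3,interpolation=cv2.INTER_CUBIC)
o=np.zeros((400,800,3),np.uint8);o[:c.shape[0],:c.shape[1]]=c;o[:180,490:790]=d
cv2.imwrite("pics/s5.png",o)
E
```

```text
(array([ 0.3, -0.6, 73.5]), np.float64(0.03), array([0.5446, 0.2717, 0.3155]), [[0.0134, 0.9999, 0.0006], [0.9999, -0.0134, -0.0002], [-0.0002, 0.0006, -1.0]])
21.775 [ 0.30022556 -0.50279508 -0.00609731]
```

View pics/s5.png

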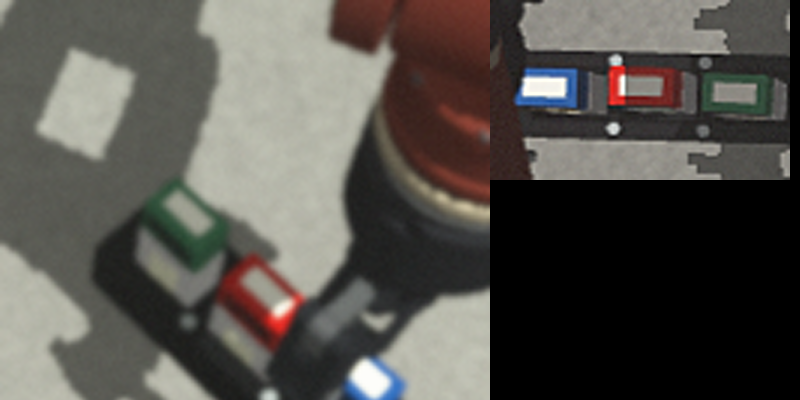

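Red stands in the middle pocket, at inset (642,86), evenly between blue (547,87) and green (736,92). I'll compare the left edges of red and blue so blue gets gripped with the same offset.

```bash
python3 - <<'E'
from h import *
b=eyes.get_image("top");a=cv2.imread("pics/top0.png")[:,:,::-1]
def edge(p,lo,hi,ch):
    s=p[186:194,lo:hi].astype(float); s=s[:,:,ch]-s.mean(2); m=s.mean(0)
    mx=np.percentile(m,75); k=np.where(m>mx/2)[0][0]; return lo+k-1+(mx/2-m[k-1])/(m[k]-m[k-1])
eb=edge(a,178,192,2); er=edge(b,205,222,0); print(eb,er)
B=px2w(eb,189.5,.102);Rr=px2w(er,189,.102);print(B,Rr,B-Rr)
E
```

```text
181.83356741573033 213.5668629100084
[0.54279648 0.29268297 0.102     ] [0.54446284 0.23421299 0.102     ] [-0.00166636  0.05846997  0.        ]
```

Call:
{"method": "step_arm", "body": {"commands": [[100,[1,-0.5,25],0],[100,[1,-0.5,50],0],[100,[1,-0.5,66],0],[100,[1,-0.5,72],0],[60,[1,-0.5,72],0],[40,[1,-0.5,72],0],[20,[1,-0.5,72],0],[0,[1,-0.5,72],0],[0,[1,-0.5,72],0],[0,[1,-0.5,72],0]]}}

```text
t: 23.18
tool_pos: [0.5443, 0.2731, 0.2436]
tool_rot: [2.236, 2.206, 0.002]
contact_force: [-1.1, -0.3, 4.2]
opening: 0.0235
grip_force: 46.1
```

Call:
{"method": "step_arm", "body": {"commands": [[0,[0,0,-5],0],[0,[0,0,-15],0],[0,[0,0,-30],0],[0,[0,0,-50],0],[0,[0,0,-90],0],[0,[0,0,-130],0],[0,[0,0,-160],0],[0,[0,0,-160],0],[0,[0,0,-160],0]]}}

```text
t: 24.3
tool_pos: [0.5437, 0.2728, 0.4019]
tool_rot: [-2.236, -2.206, 0.002]
contact_force: [-0.3, -0.6, -1.5]
opening: 0.0231
grip_force: 45.5
```

```bash
python3 - <<'E'
from h import *
print(plan(.5152,-.222,np.radians(-15)));o=monitor.get_obs();print(o["t"],o["contact_force"])
E
```

```text
(array([-4.952e+02, -2.180e+01,  2.000e-01]), np.float64(14.22), array([0.5437, 0.2728, 0.4019]), [[0.0136, 0.9999, -0.0012], [0.9999, -0.0136, -0.0004], [-0.0004, -0.0012, -1.0]])
24.3 [-0.25007658 -0.58931963 -1.51808334]
```

Call:
{"method": "step_arm", "body": {"commands": [[0,[-25,-1,0],1],[0,[-70,-3,0],2],[0,[-120,-5,0],3.5],[0,[-172,-7.5,0],5],[0,[-225,-10,0],6.5],[0,[-278,-12,0],8],[0,[-330,-14.5,0],9.5],[0,[-380,-17,0],11],[0,[-430,-19,0],12.5],[0,[-470,-21,0],13.5],[0,[-495,-21.8,0],14.2],[0,[-495,-21.8,0],14.2]]}}

```text
t: 25.8
tool_pos: [0.5149, -0.223, 0.4002]
tool_rot: [-2.491, -1.907, 0.003]
contact_force: [-0.6, 0.2, -1.9]
opening: 0.0234
grip_force: 45.4
```

Call:
{"method": "step_arm", "body": {"commands": [[0,[0,0,0],0],[0,[0,0,0],0],[0,[0,0,0],0]]}}

```text
t: 26.18
tool_pos: [0.5156, -0.2209, 0.4027]
tool_rot: [-2.491, -1.914, -0.0]
contact_force: [-0.3, 0.7, -1.5]
opening: 0.0234
grip_force: 45.4
```

```bash
python3 - <<'E'
from h import *
print(plan(.5152,-.222,np.radians(-15)));o=monitor.get_obs();print(o["t"],o["contact_force"])
E
```

```text
(array([-1.1, -0.2, -0. ]), np.float64(0.09), array([ 0.5156, -0.2209,  0.4027]), [[0.2573, 0.9663, -0.0001], [0.9663, -0.2573, 0.0002], [0.0002, -0.0001, -1.0]])
26.175 [-0.32986058  0.69861439 -1.49171158]
```

Call:
{"method": "step_arm", "body": {"commands": [[0,[-0.8,-0.2,20],0],[0,[-0.8,-0.2,40],0],[0,[-0.8,-0.2,55],0],[0,[-0.8,-0.2,63],0],[0,[-0.8,-0.2,66],0],[0,[-0.8,-0.2,66],0],[0,[-0.8,-0.2,66],0]]}}

```text
t: 27.05
tool_pos: [0.5154, -0.2226, 0.3377]
tool_rot: [2.491, 1.912, 0.001]
contact_force: [0.1, -0.1, -1.9]
opening: 0.0238
grip_force: 45.4
```

```bash
python3 - <<'E'
from h import *
print(plan(.5150,-.222,np.radians(-15)));o=monitor.get_obs();print(o["t"],o["contact_force"])
E
```

```text
(array([ 0.5, -0.5, -0. ]), np.float64(0.02), array([ 0.5154, -0.2226,  0.3377]), [[0.2585, 0.966, 0.0013], [0.966, -0.2585, -0.0008], [-0.0004, 0.0015, -1.0]])
27.05 [ 0.08010046 -0.08614818 -1.94454207]
```

Call:
{"method": "step_arm", "body": {"commands": [[0,[0.4,-0.4,3],0],[0,[0.4,-0.4,5],0],[0,[0.4,-0.4,6.5],0],[0,[0.4,-0.4,8],0],[0,[0.4,-0.4,8],0]]}}

```text
t: 27.68
tool_pos: [0.5148, -0.222, 0.3286]
tool_rot: [-2.492, -1.913, 0.0]
contact_force: [-0.5, 0.6, -2.2]
opening: 0.0233
grip_force: 45.4
```

Call:
{"method": "step_arm", "body": {"commands": [[0,[0,0,1],0],[0,[0,0,2],0],[0,[0,0,3],0],[0,[0,0,4],0],[0,[0,0,4],0]]}}

```text
t: 28.3
tool_pos: [0.5148, -0.222, 0.3247]
tool_rot: [-2.492, -1.913, 0.0]
contact_force: [-0.4, 0.8, -1.4]
opening: 0.0233
grip_force: 45.4
```

Call:
{"method": "step_arm", "body": {"commands": [[0,[0,0,2.5],0],[0,[0,0,5],0],[0,[0,0,7.5],0],[0,[0,0,10],0],[0,[0,0,10],0]]}}

```text
t: 28.92
tool_pos: [0.5148, -0.2219, 0.3144]
tool_rot: [-2.492, -1.913, 0.0]
contact_force: [0.1, 0.7, -2.5]
opening: 0.0232
grip_force: 45.4
```

Call:
{"method": "step_arm", "body": {"commands": [[0,[0,0,3],0],[0,[0,0,6],0],[0,[0,0,9],0],[0,[0,0,12],0],[0,[0,0,15],0],[0,[0,0,18],0],[0,[0,0,21],0],[0,[0,0,24],0],[0,[0,0,24],0]]}}

```text
t: 30.05
tool_pos: [0.5147, -0.2219, 0.2904]
tool_rot: [-2.492, -1.913, 0.0]
contact_force: [0.4, 1.0, -2.3]
opening: 0.0233
grip_force: 45.4
```

Call:
{"method": "step_arm", "body": {"commands": [[0,[0,0,2.5],0],[0,[0,0,4.5],0],[0,[0,0,4.5],0],[30,[0,0,4.5],0],[45,[0,0,4.5],0],[70,[0,0,4.5],0],[100,[0,0,4.5],0],[100,[0,0,-20],0],[100,[0,0,-50],0],[40,[0,0,-50],0],[0,[0,0,-50],0],[0,[0,0,-50],0]]}}

```text
t: 31.55
tool_pos: [0.5144, -0.2217, 0.339]
tool_rot: [-2.49, -1.911, 0.002]
contact_force: [-0.2, 1.1, -0.0]
opening: 0.0322
grip_force: 0.0
```

```bash
python3 - <<'E'
from h import *
print(white(eyes.get_image("scene")))
print(plan(.5145,-.2218,np.radians(-15),.144+.173+.008));o=monitor.get_obs();print(o["t"],o["contact_force"],o["opening"])
E
```

```text
[(53, array([243. , 123.3])), (72, array([264.3, 157.2]))]
(array([-0.1,  0.1, 14.1]), np.float64(0.02), array([ 0.5145, -0.2217,  0.3391]), [[0.2585, 0.966, -0.0023], [0.966, -0.2585, 0.0015], [0.0008, -0.0026, -1.0]])
31.6 [ 0.31194557 -0.21767492 -0.29981301] 0.02400852388053349
```

Blue stands raised in the bay (label at (243,123), top about 0.144 m). Closing the fingers and pressing.

Call:
{"method": "step_arm", "body": {"commands": [[0,[0,0,8],0],[0,[0,0,14],0],[0,[0,0,18],0],[0,[0,0,20],0],[0,[0,0,22],0],[0,[0,-0.1,24],0],[0,[0,-0.2,26],0],[0,[0,-0.3,28],0],[0,[0,-0.4,30],0],[0,[0,-0.5,32],0],[0,[0,-0.5,32],0]], "squeeze": 30}}

```text
t: 32.98
tool_pos: [0.5144, -0.2219, 0.3088]
tool_rot: [2.492, 1.913, 0.0]
contact_force: [0.2, -0.9, 2.6]
opening: -0.0001
grip_force: 1.7
```

Call:
{"method": "step_arm", "body": {"commands": [[0,[0,0,2],0],[0,[0,0,4],0],[0,[0,-0.1,6],0],[0,[0,-0.2,8],0],[0,[0,-0.3,10],0],[0,[0,-0.4,12],0],[0,[0,-0.4,13],0],[0,[0,-0.4,13],0]]}}

```text
t: 33.98
tool_pos: [0.514, -0.2218, 0.2957]
tool_rot: [-2.492, -1.913, 0.0]
contact_force: [0.5, -0.7, 4.7]
opening: 0.0001
grip_force: 2.4
```

Call:
{"method": "step_arm", "body": {"commands": [[0,[0,0,1],0],[0,[0,0,2],0],[0,[0,-0.1,3],0],[0,[0,-0.1,4],0],[0,[0,-0.2,5],0],[0,[0,-0.2,5],0]]}}

```text
t: 34.72
tool_pos: [0.5139, -0.2217, 0.291]
tool_rot: [2.492, 1.913, 0.0]
contact_force: [1.1, -0.4, 4.5]
opening: 0.0002
grip_force: 2.6
```

Call:
{"method": "step_arm", "body": {"commands": [[0,[0,0,0.5],0],[0,[0,0,1],0],[0,[0,0,1.5],0],[0,[0,0,1.5],0]]}}

```text
t: 35.22
tool_pos: [0.5139, -0.2217, 0.2896]
tool_rot: [2.492, 1.913, 0.0]
contact_force: [1.5, 0.3, 6.0]
opening: -0.0001
grip_force: 2.7
```

Call:
{"method": "step_arm", "body": {"commands": [[0,[0,0,0.5],0],[0,[0,0,1],0],[0,[0,0,1.5],0],[0,[0,0,1.5],0]]}}

```text
t: 35.72
tool_pos: [0.5139, -0.2217, 0.2881]
tool_rot: [2.491, 1.913, 0.001]
contact_force: [2.6, 0.8, 5.5]
opening: 0.0001
grip_force: 2.8
```

Call:
{"method": "step_arm", "body": {"commands": [[0,[0,0.2,0.5],0],[0,[0,0.3,1],0],[0,[0,0.3,1.5],0],[0,[0,0.3,1.5],0]]}}

```text
t: 36.22
tool_pos: [0.5142, -0.2218, 0.2867]
tool_rot: [2.492, 1.913, 0.0]
contact_force: [1.3, -0.4, 7.0]
opening: -0.0
grip_force: 2.9
```

Call:
{"method": "step_arm", "body": {"commands": [[0,[0,0,0.5],0],[0,[0,0,1],0],[0,[0,0,1.5],0],[0,[0,0,1.5],0]]}}

```text
t: 36.72
tool_pos: [0.5143, -0.2219, 0.2853]
tool_rot: [2.491, 1.912, 0.001]
contact_force: [1.0, -0.1, 5.8]
opening: 0.0
grip_force: 3.0
```

Call:
{"method": "step_arm", "body": {"commands": [[0,[0,0,0.5],0],[0,[0,0,1],0],[0,[0,0,1.5],0],[0,[0,0,1.5],0]]}}

```text
t: 37.22
tool_pos: [0.5143, -0.2219, 0.2839]
tool_rot: [2.491, 1.912, 0.001]
contact_force: [0.5, -1.1, 6.2]
opening: 0.0
grip_force: 3.1
```

Call:
{"method": "step_arm", "body": {"commands": [[0,[0,0,0.5],0],[0,[0,0,1],0],[0,[0,0,1.5],0],[0,[0,0,1.5],0]]}}

```text
t: 37.72
tool_pos: [0.5143, -0.2219, 0.2824]
tool_rot: [2.491, 1.912, 0.001]
contact_force: [1.1, 0.1, 6.5]
opening: 0.0002
grip_force: 3.2
```

Call:
{"method": "step_arm", "body": {"commands": [[0,[0,0,0.5],0],[0,[0,0,1],0],[0,[0,0,1.5],0],[0,[0,0,1.5],0]]}}

```text
t: 38.22
tool_pos: [0.5144, -0.2219, 0.2812]
tool_rot: [2.491, 1.912, 0.001]
contact_force: [0.9, -0.4, 7.3]
opening: -0.0001
grip_force: 3.6
```

Call:
{"method": "step_arm", "body": {"commands": [[0,[0,0,0.4],0],[0,[0,0,0.8],0],[0,[0,0,1],0],[0,[0,0,1],0]]}}

```text
t: 38.72
tool_pos: [0.5145, -0.2219, 0.2809]
tool_rot: [2.491, 1.912, 0.001]
contact_force: [-0.4, -0.1, 10.7]
opening: -0.0004
grip_force: 5.1
```

Call:
{"method": "step_arm", "body": {"commands": [[0,[0,-0.2,0.5],0],[0,[0,-0.4,1],0],[0,[0,-0.4,1],0]]}}

```text
t: 39.1
tool_pos: [0.5144, -0.222, 0.2807]
tool_rot: [2.49, 1.911, 0.002]
contact_force: [-0.9, 1.7, 12.8]
opening: 0.0001
grip_force: 6.3
```

Call:
{"method": "step_arm", "body": {"commands": [[0,[0,-0.3,0.5],0],[0,[0,-0.6,1],0],[0,[0,-0.6,1],0]]}}

```text
t: 39.48
tool_pos: [0.5141, -0.2219, 0.2805]
tool_rot: [2.489, 1.911, 0.003]
contact_force: [-0.7, 0.7, 15.3]
opening: -0.0001
grip_force: 7.5
```

Call:
{"method": "step_arm", "body": {"commands": [[0,[0,-0.3,0.5],0],[0,[0,-0.6,0.9],0],[0,[0,-0.6,0.9],0]]}}

```text
t: 39.85
tool_pos: [0.5138, -0.2219, 0.2803]
tool_rot: [2.488, 1.91, 0.004]
contact_force: [-1.0, 1.1, 16.7]
opening: 0.0004
grip_force: 8.4
```

Call:
{"method": "step_arm", "body": {"commands": [[0,[0,0.5,-2],0],[0,[0,1,-5],0],[0,[0,1.5,-12],0],[0,[0,1.5,-25],0],[0,[0,1.5,-50],0],[0,[0,1.5,-90],0],[0,[0,1.5,-90],0],[0,[0,1.5,-90],0],[0,[0,1.5,-90],0],[0,[0,1.5,-90],0]]}}

```text
t: 41.1
tool_pos: [0.5137, -0.2216, 0.3649]
tool_rot: [-2.49, -1.911, 0.002]
contact_force: [0.7, 0.5, -0.2]
opening: 0.0
grip_force: 0.0
```

```bash
python3 - <<'E'
from h import *
a=eyes.get_image("scene");print(white(a));o=monitor.get_obs();print(o["t"],o["contact_force"],o["tool_pos"])
cv2.imwrite("pics/s6.png",cv2.resize(a[85:345,190:450,::-1],None,fx=2.2,fy=2.2,interpolation=cv2.INTER_CUBIC))
E
```

```text
[(51, array([244.5, 130.8])), (71, array([264.3, 157.2]))]
41.15 [-0.2820246   0.22707916 -0.07830927] [ 0.51375327 -0.22163713  0.36520496]
```

View pics/s6.png

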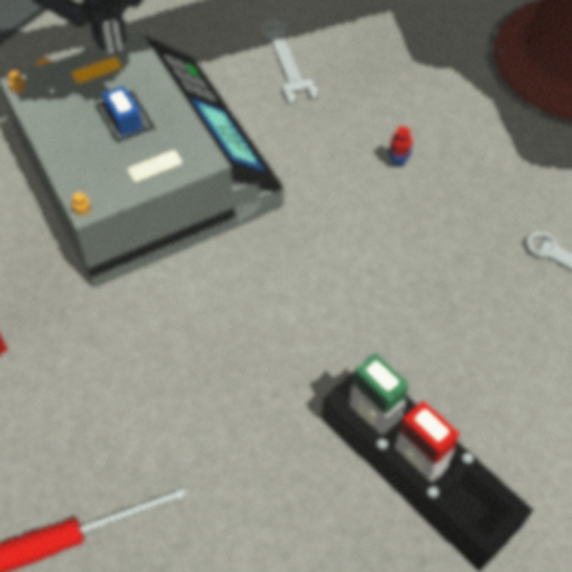

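Blue's label is at (244.5,130.8), which is the latched height. Red stands in the middle pocket at (430,435), and green is untouched. I'll check once more that the level holds, then hand in.

Call:
{"method": "step_arm", "body": {"commands": [[0,[0,0,0],0],[0,[0,0,0],0],[0,[0,0,0],0],[0,[0,0,0],0],[0,[0,0,0],0],[0,[0,0,0],0],[0,[0,0,0],0],[0,[0,0,0],0]]}}

```text
t: 42.15
tool_pos: [0.514, -0.2217, 0.3664]
tool_rot: [-2.492, -1.913, 0.0]
contact_force: [-0.3, -0.8, -1.0]
opening: -0.0004
grip_force: 0.0
```

```bash
python3 - <<'E'
from h import *
from station import finish_job
w=white(eyes.get_image("scene"));print(w)
if abs(w[0][1][1]-130.6)<1.2: print(finish_job())
E
```

```text
[(52, array([244.5, 130.9])), (71, array([264.3, 157.2]))]
the job is handed in; nothing more can be done
None
```

The job is handed in at about 42 s: by the last pictures red stands in the rack's middle pocket, blue is latched in the bay and green is untouched, with wrist readings never above about 18 N; the first press on red didn't release it, so it took a second, and no verdict was returned.

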